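# Draw the still screen's vent flap shut with the hook rod

### The arm

A 6-joint arm with a two-finger parallel gripper is mounted at the origin on the work surface. World frame = base frame: x ahead of the robot, y to its left, z up, the work surface at z = 0. Lengths are in mm, angles in degrees, forces in N, time in s.
With the tool pointing down it reaches from about 325 to 925 mm from the base axis. Payload 3.1 kg.
Tool frame: the origin (TCP) lies at the very end of the fingers, on their centre line; the grasp point (between the pads) lies grasp_offset behind it (grasp_offset is the distance from the TCP to the grasp point, in mm); z points along the fingers, y is the line along which they close (so a half turn about z gives the same grasp; the last joint's range is limited). The gripper opens to 85 mm and grips with 20 to 120 N. Pads are 22 mm wide; open, the fingers measure 114 mm over their backs; the gripper's body (76 mm by 85 mm) begins 54 mm behind the grasp point. The pads swing forward as they close: fully open they stand 13 mm farther back than shut.
Start: joints at [-70.6, 12.427, 92.441, -0, 75.132, -6.429], TCP at [272.325, -562.564, 231.3] pointing down, gripper open.
Joint ranges: [-157.48, 157.48], [-44.54, 120.13], [17.64, 146.25], [-64.5, 244.5], [7.68, 150.69], [-147.95, 147.95]. Speed limits (degrees/s): [159.86, 159.86, 180, 180, 180, 180].

### API

Orientations are given as [roll, pitch, yaw] about the fixed x, y, z axes, in that order (R = Rz(yaw) Ry(pitch) Rx(roll)).
In Python, from station import * gives the robot as it stands. Calls block until the motion is done:
- goto(position, orientation): joint-space move of the TCP to a pose.
- move_l(position, attitude=None, speed=150): straight line of the TCP; attitude=None keeps the orientation; speed is the mean speed in mm/s.
- move_j(angles): joint-space move.
- grip(opening, squeeze=None): finger opening in mm; squeeze is the grip in N (None keeps the last); returns when the fingers have stopped.
- wait(seconds).
- solve_ik(position, orientation): joint angles nearest the present ones, or None.
- get_obs(): the state.
- get_image(name): name is "side" or "top"; returns the picture (480x640x3 uint8, red, green, blue); there is no depth.
- get_calibration(name): a dict with "fx", "fy", "cx", "cy" (pixels), "D" ([k1, k2, p1, p2, k3] as OpenCV has them; the pictures are not rectified), "R" (3x3) and "t" (3): a world point X has camera coordinates R X + t. Camera axes: x right, y down, z forward; pixel columns grow to the right and rows downward; lengths in mm; the calibration is good to about 2 mm. A picture is of the moment at which its call begins. get_calibration takes no time and is no camera call.
A pose or a line that the arm cannot do raises Unreachable and nothing moves.
- sign_off(): hands the job in; it is judged then, once.
Trained networks look in the newest picture that a camera, given by its name, has taken for a name from the list of things; names that differ only in an ending like _2 or _b are one class to them, and where a whole thing is asked for, a point or a joint stands for the part that bears it (a point fixed in the world has none). Each returns a list of dicts, best first, with "score" (0 to 1); they miss things now and then, are a little off and sometimes report something else, mostly with a low value. They report only what shows in the picture. A call takes as long as a camera call.
- spot_in(name, camera): "extent" ([centre column, centre row, width, height] in pixels, round what is visible of it).
- regions_of(name, camera): "region" (480x640 bool, what is visible of it) and "extent" ([centre column, centre row, width, height] in pixels, round what is visible of it).
The state is a dict: "t": time; "joint_pos": joint angles; "qvel": joint speeds; "effort": joint torques, N m; "tcp_pos": TCP position; "ee_rot": TCP orientation; "wrist_force": force on the tool from outside, world axes, zero at the start; "moment": the same for the moment, N m; "grip_width": finger opening in mm; "grip_force": force on a finger pad.
Only numpy, scipy, OpenCV 4.12 (cv2) and the standard library are available. Lean on these libraries where they do the work, as an engineer would, in place of code of your own. Each camera call takes 0.05 s, during which the arm holds its last target. There are 200 camera calls.

### The job

The vent flap at the top of the safety screen is tilted open towards the hot still. Take the hook rod from its rest, drop its hook down into the flap's ring eye, and draw the flap towards you until its roller catch snaps over and holds it fully home; then unhook and lay the rod back in its rest as it was, hook hanging down. Pull by feel, never with more than 25 N, touch the screen and its flap with nothing but the rod, and leave the glassware standing where it is.

Things in the scene. Friction and masses are not known exactly. Their poses are not given: they have to be found in the camera images.
- flap (a joint): tilt of the vent flap, rad: 0 is upright, positive is open, tilted away from the robot (0.45 to 0.65 at the start). The stiff hinge holds it at any angle; 2 to 3 N at the ring moves it. How far it goes home depends on how its catch was clamped: anywhere from -0.02 to 0.20, to be felt. Aluminium frame with clear pane, 270 wide, 135 tall, 18 thick, 0.3 kg, hinged at its lower edge
- catch (a joint): spring roller of the catch on the screen's +y upright, m, grows as pressed in; 0 when free. From 15 to 5 mm (at the ring) before home the flap presses it in to about 0.0025, which takes an 8 to 12 N pull; then it snaps over, the pull falls to nothing, and it stays at 0.0008 to 0.0019 and holds the flap on a solid bumper. Let go too soon, it pushes the flap back out
- ring (a point): centre of the steel ring eye on the front of the flap's top rail, bore 26 mm, wire 6 mm. It stands out towards the robot, 40 mm before the flap's mid plane and 124 mm from the hinge axis along the flap, and moves with it. Local x and y lie in the ring's plane, z is its axis: upright when the flap is upright, tilting away from the robot as the flap opens
- hinge (a point): middle of the flap's hinge axis, which runs along the screen's y, 175 mm above the bench; same axes as screen
- screen: safety screen fixed to the bench in front of the hot still: two aluminium uprights 20 mm square, 320 tall, 310 apart, a fixed clear pane up to 165 mm, above it the tilting flap, open at the top; catch clamped on the +y upright. Origin on the bench, mid-width, in the plane of the uprights; x points square away from the robot, y along it, z up
- rod: hook rod, 0.24 kg: wooden handle 18 mm thick from 190 mm behind to 60 mm ahead of the origin, then 12 mm steel, ending 180 mm ahead in a leg 8 mm thick bent square down, reaching 46 mm below the axis. Origin on the axis at the balance point, midway between the saddles: grip here. x runs to the hook; z up means hook down
- hook (a point): middle of the hook leg, 180 mm ahead of the rod's origin and 26 mm below its axis; rod's axes. The straight leg reaches 19 mm above and 20 mm below it
- rest: white rod rest, fixed: base 250 by 80 by 8 mm, two V saddles (45 degree sides, 42 mm wide) 100 mm either side of the origin. Origin on the bench under its middle, x towards the hook end, z up. The rod lies over the x axis, its axis 75 mm above the bench, hook hanging down beyond the +x saddle, its origin within 15 mm of the middle; free underneath between the saddles
- jug_a: glass measuring jug, 80 mm wide, 107 mm tall, with a handle; stands in front of the screen; origin under its centre
- jug_b: second such jug, nearer the robot
- jug_c: third such jug, far to the left
- cylinder_glass: glass measuring cylinder, foot 60 mm wide, tube 32 mm, 197 mm tall, in front of the screen; origin under its foot
- amber: amber glass bottle, 68 mm wide, 150 mm tall, far to the right; origin under it
- wash: white plastic bottle, 60 mm wide, 160 mm tall, far to the right; origin under it
- stopper: loose black rubber stopper, 32 mm wide, 24 mm tall; origin under it
- rack: white wire drying rack with upturned glasses, 220 by 120 mm, up to 135 mm tall, fixed; it stands on the side where the rod rest does not; origin under its centre

How it is judged (in metres and radians):
On the way, in this order (a step that is already met when the one before it is completed fails the run):
1. the rod's hook is down in the ring eye while the flap is still open (distance between hook and ring below 0.02 m and value of joint flap above 0.3 rad), for 0.2 s.
2. the flap is drawn home into its catch with the hook in the ring (value of joint flap below 0.21 rad and value of joint catch between 0.0005 and 0.0021 m and distance between hook and ring below 0.02 m), for 0.2 s.
At the end, for the whole second after the job is handed in: The flap is home on its bumper, held by the snapped-over catch (roller pressed 0.5 to 2.1 mm, flap under 0.21 rad, still). The rod lies at rest in both saddles, hook at the +x end hanging down (within 0.5 rad), within 35 mm lengthways of the rest's middle (value of joint flap below 0.21 rad and value of joint catch between 0.0005 and 0.0021 m and velocity of joint flap between -0.02 and 0.02 rad/s and x of rod in the frame of rest between -0.035 and 0.035 m and y of rod in the frame of rest between -0.008 and 0.008 m and z of rod in the frame of rest between 0.068 and 0.082 m and x of hook in the frame of rest above 0.1 m and angle between rod's own z axis and vertical below 0.5 rad and linear speed of rod below 0.02 m/s); the robot touches nothing.
It fails at once if the rod loads the screen or its flap with more than 25 N (contact force between rod and screen above 25 N).
It fails at once if the gripper or arm touches the screen or its flap (contact force between any of the fingers, the arm and screen above 1 N).
It fails at once if glassware or the stopper is pushed out of place (more than 15 mm) or knocked over (distance of any of jug_a, jug_b, jug_c, cylinder_glass, amber, wash, stopper from where it was at the start of the episode above 0.015 m or angle between any of cylinder_glass, amber, wash's own z axis and vertical above 0.3 rad).
It also fails if it takes over 72 s, if anything falls off the work surface, if the arm or the gripper's body presses on something with over 40 N, if the wrist force passes 120 N, or if a joint passes its speed limit or range.

## Working session

There is one attempt and no reset: what is moved stays moved. The work goes in short steps, each a Python script; the robot and the scene stay as the last script left them, time stands still between calls to the robot, and variables do not carry over. Pictures are saved under pics/ and viewed, at most 10 in all, crops included, and the job is handed in when it is done.

```bash
ls; mkdir -p pics; python3 - <<'E'
from station import *
import cv2,numpy as np
o=get_obs();print({k:np.round(v,2).tolist() for k,v in o.items()})
try: print(grasp_offset)
except Exception as e: print(e)
for c in("top","side"):
    im=get_image(c);cv2.imwrite(f"pics/{c}0.png",im[:,:,::-1])
    k=get_calibration(c);R=np.array(k["R"]);print(c,k["fx"],k["fy"],k["cx"],k["cy"],k["D"],-R.T@k["t"],R.round(3).tolist())
    for n in("rod","hook","rest","ring","flap","screen","catch","rack","jug_a","cylinder_glass","stopper"):
        try: print(n,[(np.round(d["score"],2),np.round(d["extent"]).tolist()) for d in spot_in(n,c)[:4]])
        except Exception as e: print(n,repr(e))
E
```

```text
pics
{'t': 0.0, 'joint_pos': [-70.6, 12.48, 92.53, 0.0, 75.13, -6.43], 'qvel': [-0.01, -0.03, -0.1, 0.01, -0.02, -0.03], 'effort': [-0.0, -39.68, -30.39, -0.0, 0.01, 0.0], 'tcp_pos': [272.08, -561.8, 229.99], 'ee_rot': [-179.87, -0.02, 25.83], 'wrist_force': [-0.37, -0.83, 0.33], 'moment': [-0.05, 0.02, -0.05], 'grip_force': 0.0, 'grip_width': 85.4}
18.700000000000003
top 493.48458306277723 493.48458306277723 322.97431219338324 234.19515773346072 [0.03718596 0.         0.         0.         0.        ] [ 328.57498112  -11.68263271 1253.97284163] [[0.127, -0.992, -0.004], [-0.971, -0.123, -0.206], [0.204, 0.03, -0.979]]
rod [(np.float64(0.84), [208.0, 306.0, 42.0, 162.0])]
hook [(np.float64(0.62), [210.0, 305.0, 40.0, 162.0]), (np.float64(0.34), [341.0, 168.0, 126.0, 59.0])]
rest [(np.float64(0.85), [217.0, 300.0, 50.0, 108.0])]
ring [(np.float64(0.86), [342.0, 168.0, 136.0, 58.0])]
flap [(np.float64(0.56), [342.0, 168.0, 132.0, 56.0]), (np.float64(0.55), [209.0, 305.0, 43.0, 163.0])]
screen [(np.float64(0.97), [340.0, 182.0, 166.0, 83.0])]
catch [(np.float64(0.51), [274.0, 167.0, 8.0
[... 840 characters left out ...]
.0, 75.0])]
ring [(np.float64(0.88), [261.0, 210.0, 70.0, 79.0]), (np.float64(0.2), [203.0, 362.0, 40.0, 57.0])]
flap [(np.float64(0.56), [260.0, 207.0, 65.0, 81.0])]
screen [(np.float64(0.64), [264.0, 238.0, 89.0, 157.0]), (np.float64(0.55), [344.0, 200.0, 18.0, 45.0])]
catch [(np.float64(0.42), [257.0, 208.0, 68.0, 83.0])]
rack [(np.float64(0.77), [386.0, 242.0, 66.0, 58.0]), (np.float64(0.43), [333.0, 263.0, 31.0, 44.0])]
jug_a [(np.float64(0.97), [347.0, 283.0, 32.0, 41.0]), (np.float64(0.66), [204.0, 360.0, 39.0, 58.0]), (np.float64(0.64), [332.0, 262.0, 31.0, 44.0])]
cylinder_glass [(np.float64(0.94), [308.0, 286.0, 18.0, 72.0])]
stopper [(np.float64(0.4), [324.0, 347.0, 146.0, 54.0])]
```

```bash
python3 - <<'E'
import cv2
a=cv2.imread("pics/top0.png");cv2.imwrite("pics/top1.png",cv2.resize(a[100:400,130:530],None,fx=2,fy=2,interpolation=cv2.INTER_CUBIC))
a=cv2.imread("pics/side0.png");cv2.imwrite("pics/side1.png",cv2.resize(a[140:400,190:450],None,fx=2.3,fy=2.3,interpolation=cv2.INTER_CUBIC))
E
```

```text
(no output)
```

View pics/top1.png

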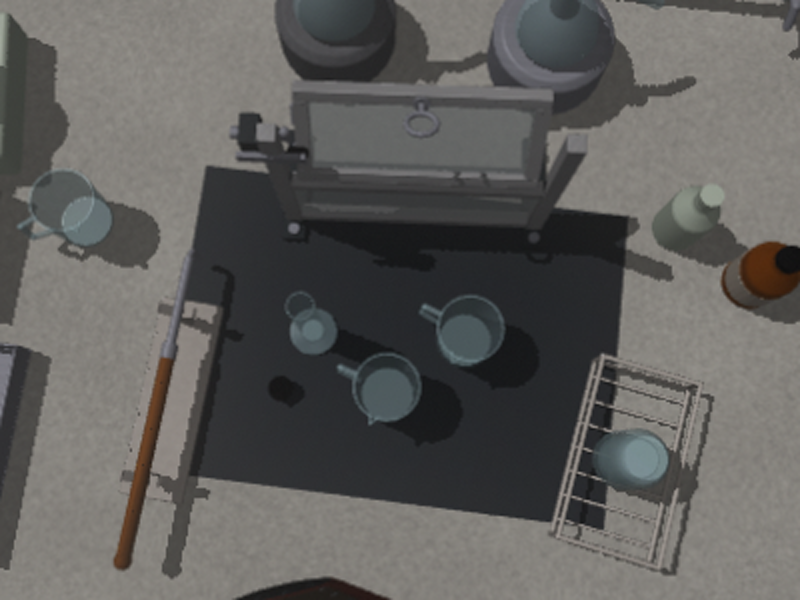

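View pics/side1.png

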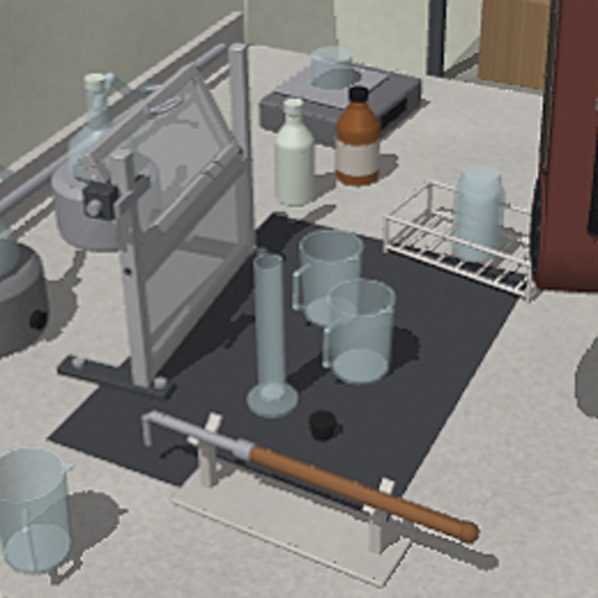

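The rod lies in its rest on the left: in full-image top pixels, the handle end is at about (191,381) and the hook at (225,227). The ring shows at about (341,161) in top and (261,186) in side. Next I'll zoom in on the flap for precise points.

```bash
python3 - <<'E'
import cv2,numpy as np
a=cv2.imread("pics/top0.png")[135:220,240:430];b=cv2.imread("pics/side0.png")[155:230,220:310]
A=cv2.resize(a,(760,340),interpolation=cv2.INTER_CUBIC);B=cv2.resize(b,(312,260),interpolation=cv2.INTER_CUBIC)
c=cv2.imread("pics/side0.png")[310:390,240:410];C=cv2.resize(c,(476,224),interpolation=cv2.INTER_CUBIC)
o=np.zeros((600,790,3),np.uint8);o[:340,:760]=A;o[340:,:312]=B;o[340:564,313:789]=C
cv2.imwrite("pics/z.png",np.clip(o*1.5,0,255).astype(np.uint8))
E
```

```text
(no output)
```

View pics/z.png

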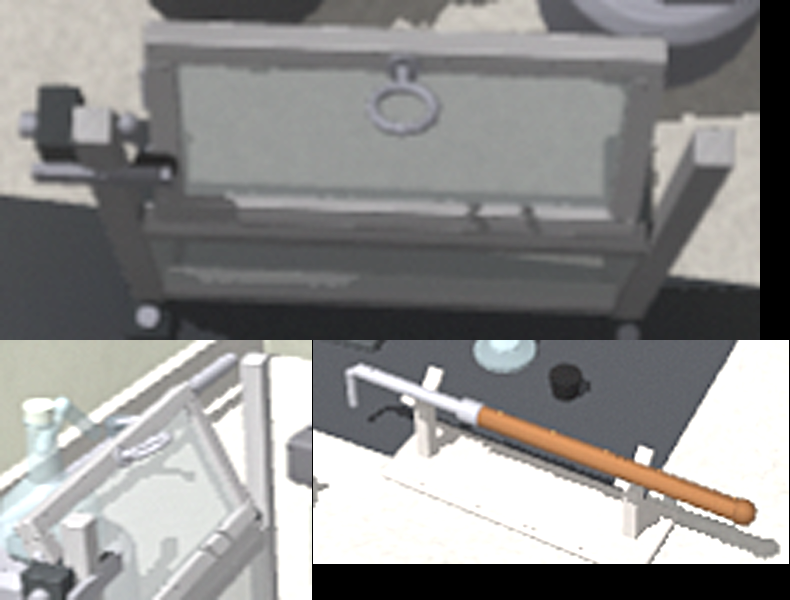

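```bash
cat > h.py <<'E'
from station import *
import numpy as np,cv2
from scipy.optimize import least_squares
K={c:get_calibration(c) for c in("top","side")}
def proj(c,X):
    k=K[c];R=np.array(k["R"],float);r,_=cv2.Rodrigues(R)
    M=np.array([[k["fx"],0,k["cx"]],[0,k["fy"],k["cy"]],[0,0,1.]])
    return cv2.projectPoints(np.atleast_2d(np.array(X,float)),r,np.array(k["t"],float),M,np.array(k["D"],float))[0][:,0]
def ring_l(th): return [-40*np.cos(th)+124*np.sin(th),0,175+124*np.cos(th)+40*np.sin(th)]
def fl(th,x,y,z): return [x*np.cos(th)+z*np.sin(th),y,175-x*np.sin(th)+z*np.cos(th)]
def W(p,q): # planar pose p=(x,y,yaw)
    c,s=np.cos(p[2]),np.sin(p[2]);return np.array([p[0]+c*q[0]-s*q[1],p[1]+s*q[0]+c*q[1],q[2]])
E
python3 - <<'E'
from h import *
obs=[("top",(340.4,161.1),"r"),("side",(261.7,184.9),"r"),("top",(263.4,166.4),"L"),("top",(418.4,171.4),"R"),
("side",(242.4,206.5),"L"),("side",(293.1,160.1),"R"),("top",(276.4,145.9),"fl"),("top",(406.1,149.6),"fr")]
def pt(n,p):
    th=p[3]
    return W(p,{"r":ring_l(th),"L":[0,155,320],"R":[0,-155,320],"fl":fl(th,-9,135,135),"fr":fl(th,-9,-135,135)}[n])
f=lambda p:np.concatenate([proj(c,pt(n,p))[0]-uv for c,uv,n in obs])
s=least_squares(f,[600,0,0,.55]);print(s.x,f(s.x).reshape(-1,2).round(1).tolist(),pt("r",s.x))
# ring triangulated alone
g=lambda X:np.concatenate([proj("top",X)[0]-obs[0][1],proj("side",X)[0]-obs[1][1]])
t=least_squares(g,pt("r",s.x));print("ring tri",t.x,t.cost)
# rod: fit (x,y,yaw) at z=75, ends
ro=[("top",(190.6,381.5),[-190,0,75]),("top",(225,227.5),[182,0,75]),("side",(395.1,370.8),[-190,0,75]),("side",(256.5,319.7),[182,0,78])]
f=lambda p:np.concatenate([proj(c,W(p,q))[0]-uv for c,uv,q in ro])
s=least_squares(f,[300,300,0]);print("rod",s.x,np.degrees(s.x[2]),f(s.x).reshape(-1,2).round(1).tolist())
for n,z in(("rod",1),):
  for c in("top","side"):
    get_image(c);m=regions_of(n,c)[0]["region"];v,u=np.nonzero(m);print(c,cv2.fitLine(np.c_[u,v].astype(np.float32),cv2.DIST_HUBER,0,.01,.01).ravel())
    a,b=proj(c,[W(s.x,[-190,0,75]),W(s.x,[180,0,75])]);print((b-a)/np.linalg.norm(b-a),(a+b)/2)
o=s.x
for dy in(0,180):print(solve_ik([o[0],o[1],57],[180,0,np.degrees(o[2])+dy]))
E
```

```text
[ 6.58467448e+02 -1.00277325e+00  9.19316591e-02  4.86016152e-01] [[0.1, 0.2], [1.3, 0.1], [-0.8, 0.1], [0.3, 0.1], [0.2, -0.6], [0.1, -0.8], [-1.2, -1.0], [0.7, -0.6]] [680.92545916   1.06766503 303.3251768 ]
ring tri [682.44973963   1.77209031 302.95846271] 0.4213284356893404
rod [ 3.81107869e+02  2.71448058e+02 -4.55334721e-02] -2.6088757798939413 [[0.0, 1.4], [0.5, -1.0], [1.1, 1.0], [-2.0, -1.4]]
top [ 2.1500370e-01 -9.7661322e-01  2.0696016e+02  3.0694943e+02]
[ 0.21778376 -0.97599705] [207.9929292  305.10352623]
side [9.4064957e-01 3.3937943e-01 3.2831073e+02 3.4738831e+02]
[-0.93750144 -0.3479814 ] [325.73117459 345.67924192]
[ 2.68566904e+01  6.79207509e+00  1.20143684e+02 -2.54444375e-14
  5.30642405e+01  1.19465566e+02]
[ 26.8566904    6.79207509 120.14368445   0.          53.06424046
 -60.53443382]
```

```bash
cat > a.py <<'E'
from h import *
RP=(381.1,271.4,-2.61)
o=[180,0,RP[2]+180]
move_l([272,-562,320],speed=250)
goto([RP[0],RP[1],300],o)
move_l([RP[0],RP[1],56.3],speed=150)
ob=get_obs();print(ob["tcp_pos"],ob["ee_rot"],ob["wrist_force"],ob["t"])
grip(10,110)
ob=get_obs();print(ob["tcp_pos"],ob["grip_width"],ob["grip_force"],ob["wrist_force"])
move_l([RP[0],RP[1],140],speed=80)
ob=get_obs();print(ob["tcp_pos"],ob["grip_width"],ob["grip_force"],ob["wrist_force"],ob["moment"],ob["t"])
for c in("top","side"): cv2.imwrite(f"pics/g{c}.png",get_image(c)[:,:,::-1])
a=cv2.imread("pics/gtop.png")[180:400,150:350];b=cv2.imread("pics/gside.png")[260:400,230:430]
cv2.imwrite("pics/g.png",np.hstack([cv2.resize(a,(400,440)),np.vstack([cv2.resize(b,(400,280)),np.zeros((160,400,3),np.uint8)])]))
E
python3 a.py
```

```text
[381.89394571 271.83387852  57.17459246] [1.79943959e+02 9.78870379e-02 1.77392346e+02] [-0.07181096 -0.58235108 -0.34938911] 6.6333
[381.21651475 271.4934962   56.69232289] 14.724337655831723 107.28467345237732 [-1.04778472  0.06319813  4.15059499]
[380.54214245 271.10371446 139.26103657] 14.76818675136751 107.32995986938477 [-0.223382    0.24778436 -1.67739144] [-0.00855355  0.05304791  0.01870728] 8.4917
```

View pics/g.png

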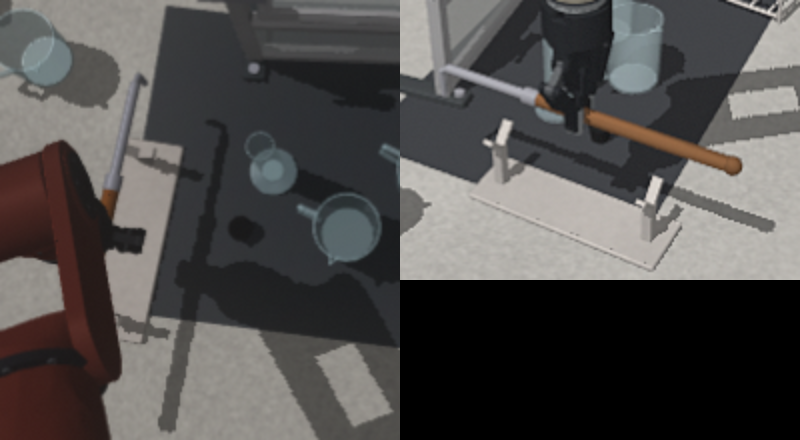

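```bash
python3 - <<'E'
import cv2,numpy as np
a=cv2.imread("pics/gtop.png")[200:300,195:255];b=cv2.imread("pics/gside.png")[280:330,240:320]
cv2.imwrite("pics/g2.png",np.hstack([cv2.resize(a,(300,500),interpolation=cv2.INTER_CUBIC),cv2.copyMakeBorder(cv2.resize(b,(480,300),interpolation=cv2.INTER_CUBIC),0,200,0,0,0)]))
E
```

```text
(no output)
```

View pics/g2.png

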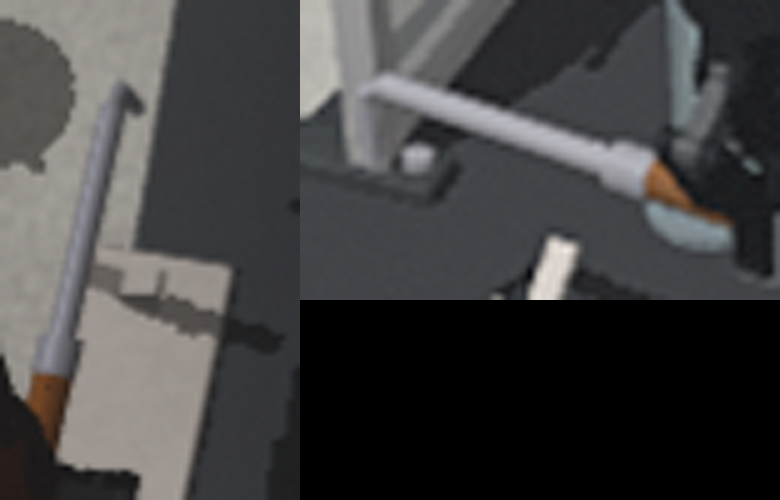

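```bash
python3 - <<'E'
from h import *
# rod pose now: planar (x,y,yaw), z of axis, roll
top=np.array([(195+122/5,200+88/5),(195+139/5,200+108/5),(195+52/5,200+365/5)]) # bend, tip, ferrule start(60)
side=np.array([(240+370/6,280+87/6),(240+371/6,280+160/6),(240+640/6,280+172/6)])
def P(p):
    x,y,yaw,z,roll,pitch=p
    from scipy.spatial.transform import Rotation as T
    R=T.from_euler("ZYX",[yaw,pitch,roll]).as_matrix()
    return np.array([x,y,z])+np.array([[182,0,0],[180,0,-44],[62,0,0]])@R.T
f=lambda p:np.concatenate([(proj("top",P(p))-top).ravel(),(proj("side",P(p))-side).ravel()])
for r0 in(-1,0,1):
    s=least_squares(f,[380,271,-.045,158,r0,0]);print(s.x.round(3),s.cost,s.fun.round(1))
for r in(-.6,-.3,0,.3):
    q=P([380.5,271,-.045,158,r,0]);print(r,(proj("top",q[1])-proj("top",q[0])).round(1),(proj("side",q[1])-proj("side",q[0])).round(1))
print("obs",top[1]-top[0],side[1]-side[0])
E
```

```text
[ 3.26950e+02  2.49701e+02 -7.10000e-02  1.62628e+02 -2.20000e-02
 -5.20000e-02] 1855.0042104604095 [  5.1  24.5   5.9  24.    6.7  22.2 -24.8  -7.  -23.8  -4.7 -25.9  -3.5]
[ 3.26950e+02  2.49702e+02 -7.10000e-02  1.62628e+02 -2.20000e-02
 -5.20000e-02] 1855.004210458121 [  5.1  24.5   5.9  24.    6.7  22.2 -24.8  -7.  -23.8  -4.7 -25.9  -3.5]
[ 3.26950e+02  2.49702e+02 -7.10000e-02  1.62628e+02 -2.20000e-02
 -5.20000e-02] 1855.0042104574763 [  5.1  24.5   5.9  24.    6.7  22.2 -24.8  -7.  -23.8  -4.7 -25.9  -3.5]
-0.6 [[13.4  6.2]] [[7.7 6.7]]
-0.3 [[9.  5.9]] [[ 5.2 11.2]]
0 [[3.7 5.2]] [[ 2.2 14.8]]
0.3 [[-1.8  4.1]] [[-1.  17.1]]
obs [3.4 4. ] [ 0.16666667 12.16666667]
```

```bash
python3 - <<'E'
from h import *
from scipy.spatial.transform import Rotation as T
top=np.array([(195+122/5,200+88/5),(195+139/5,200+108/5),(195+52/5,200+365/5)])
side=np.array([(240+70/6,280+87/6),(240+71/6,280+160/6),(240+340/6,280+172/6)])
def P(p):
    x,y,yaw,z,roll,pitch=p
    R=T.from_euler("ZYX",[yaw,pitch,roll]).as_matrix()
    return np.array([x,y,z])+np.array([[182,0,0],[180,0,-44],[62,0,0]])@R.T
f=lambda p:np.concatenate([(proj("top",P(p))-top).ravel(),(proj("side",P(p))-side).ravel()])
s=least_squares(f,[380,271,-.045,158,0,0]);print(s.x.round(3),s.cost,s.fun.round(1));print(P(s.x))
yaw=np.degrees(.0919)
d=np.array([np.cos(.0919),np.sin(.0919)]);p=np.array([681.5,1.4])-180*d;print(p)
for z in(380,311):
  for dd in(0,180): print(solve_ik([*p,z],[180,0,yaw+dd]))
E
```

```text
[ 3.80643e+02  2.71826e+02 -4.40000e-02  1.48396e+02  3.00000e-03
 -5.20000e-02] 12.308684875604266 [-1.3  1.2 -0.8  1.4  1.8 -2.5  0.3 -1.9  1.5  0.5 -1.5  1. ]
[[562.22077372 263.76360805 157.80286141]
 [562.50354424 263.89316466 113.75852856]
 [442.49911967 269.07963686 151.60081428]]
[502.25957009 -15.11872528]
[-9.73191485e+00 -7.61424947e+00  9.75107533e+01 -2.54444375e-14
  9.01034962e+01  7.50026030e+01]
[  -9.73191485   -7.61424947   97.5107533     0.           90.10349617
 -104.99739699]
[-9.73191485e+00 -6.06350425e+00  1.03268028e+02 -2.54444375e-14
  8.27954759e+01  7.50026030e+01]
[  -9.73191485   -6.06350425  103.26802832    0.           82.79547593
 -104.99739699]
```

```bash
python3 - <<'E'
from h import *
from scipy.spatial.transform import Rotation as T
yaw=np.degrees(.0919);p=[502.3,-15.1]
move_l([380.5,271.1,400],speed=200)
goto([*p,400],[180,0,yaw+180])
move_l([*p,355],speed=100)
wait(.3)
o=get_obs();print(o["tcp_pos"],o["ee_rot"],o["wrist_force"],o["t"])
for c in("top","side"): cv2.imwrite(f"pics/h{c}.png",get_image(c)[:,:,::-1])
print(proj("top",[[681.5,1.4,303],[681.5,1.4,374],[681.5,1.4,328]]).round(1).tolist(),proj("side",[[681.5,1.4,303],[681.5,1.4,374],[681.5,1.4,328]]).round(1).tolist())
a=cv2.imread("pics/htop.png")[130:210,290:390];b=cv2.imread("pics/hside.png")[130:210,220:320]
cv2.imwrite("pics/h.png",np.clip(1.4*np.vstack([cv2.resize(i,(375,300),interpolation=cv2.INTER_CUBIC) for i in(a,b)]),0,255))
E
```

```text
[502.65965706 -15.20530453 355.8110202 ] [-1.79978434e+02  8.03724435e-02 -1.74738119e+02] [-0.05429362 -0.58921537 -2.20927941] 12.125
[[340.4, 161.0], [341.5, 147.8], [340.8, 156.6]] [[262.8, 185.1], [260.9, 160.8], [262.1, 176.7]][ WARN:0@2.778] global loadsave.cpp:1063 imwrite_ Unsupported depth image for selected encoder is fallbacked to CV_8U.
```

View pics/h.png

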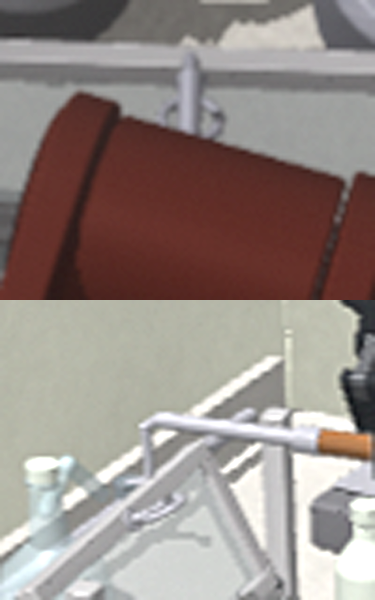

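The hook tip hangs just above the ring: side pixel (259,176), with the ring at (261,185). In top, the rod is about 1.5 px (3 mm) to the left of the ring centre. I'll shift it 2.5 mm towards −y and lower it by feel.

```bash
python3 - <<'E'
from h import *
p=np.array([502.3,-17.4])
move_l([*p,355],speed=40);wait(.2)
f0=np.array(get_obs()["wrist_force"])
ok=True
for z in np.arange(351,309.5,-4):
    move_l([*p,z],speed=40);o=get_obs();d=np.array(o["wrist_force"])-f0
    print(z,d.round(1),np.round(o["tcp_pos"],1))
    if np.linalg.norm(d)>6: print("contact");break
wait(.3);print((np.array(get_obs()["wrist_force"])-f0).round(2),f0.round(2),get_obs()["t"])
for c in("top","side"): cv2.imwrite(f"pics/i{c}.png",get_image(c)[:,:,::-1])
a=cv2.imread("pics/itop.png")[130:210,290:390];b=cv2.imread("pics/iside.png")[130:210,220:320]
cv2.imwrite("pics/i.png",np.clip(1.4*np.vstack([cv2.resize(i,(375,300),interpolation=cv2.INTER_CUBIC) for i in(a,b)]),0,255).astype(np.uint8))
E
```

```text
351.0 [ 0.  -0.   0.5] [502.  -17.3 350.4]
347.0 [-0.1 -0.5 -0.1] [502.1 -17.4 346.5]
343.0 [-0.5 -0.6 -1.2] [502.1 -17.4 342.5]
339.0 [ 0.4 -0.2 -1. ] [502.1 -17.4 338.6]
335.0 [-0.8  0.1 -0.3] [502.1 -17.4 334.6]
331.0 [-0.  -0.7 -0.8] [502.1 -17.3 330.5]
327.0 [-0.6 -0.9 -0.6] [502.1 -17.4 326.6]
323.0 [ 0.3 -0.1 -0.6] [502.  -17.4 322.6]
319.0 [-0.6  0.8  0.6] [502.1 -17.4 318.6]
315.0 [ 0.2 -0.2 -0.2] [502.1 -17.3 314.6]
311.0 [-0.6 -0.5 -0.2] [502.1 -17.4 310.5]
[-1.14 -1.22 -1.  ] [ 0.11  0.2  -1.59] 15.725
```

View pics/i.png

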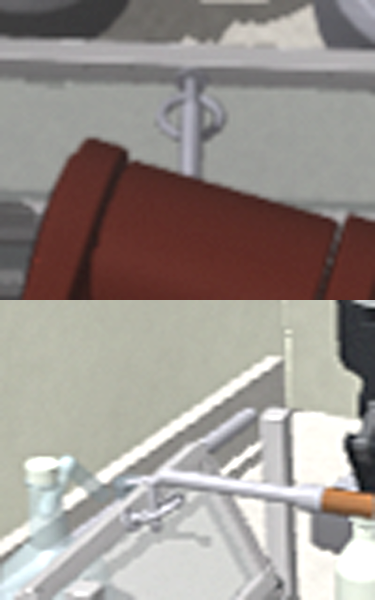

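The side view shows the hook leg passing down through the ring at about (260,186), and the wrist feels no contact force. Now I'll pull by feel.

```bash
cat > pull.py <<'E'
from h import *
d=np.array([np.cos(.0919),np.sin(.0919),0]);base=np.array([502.3,-17.4,311.])
def F(n=3):
    v=[]
    for _ in range(n): wait(.02);v.append(get_obs()["wrist_force"])
    return np.mean(v,0)
f0=F(5);pk=0;snap=None;s=0
print("f0",f0.round(1))
while s<95:
    s+=1.5 if snap is None else 1.0
    move_l(base-s*d,speed=30)
    f=F()-f0;pull=f@d;n=np.linalg.norm(f)
    print(round(s,1),round(pull,1),"z%.1f y%.1f"%(f[2],f[1]),end=" | ")
    if n>18: print("LIMIT");break
    if snap is None:
        pk=max(pk,pull)
        if pk>6.5 and pull<2.5: snap=s;print("SNAP",s);wait(.3)
    elif pull>5: print("bumper",s);break
    elif s-snap>14: print("no bumper");break
wait(.3);o=get_obs();print((F()-f0).round(1),np.round(o["tcp_pos"],1),o["ee_rot"],o["grip_width"],o["t"])
E
python3 pull.py
```

```text
f0 [-0.5 -0.  -2. ]
1.5 1.0 z-0.2 y0.2 | 3.0 0.8 z-0.2 y-0.0 | 4.5 0.1 z0.4 y0.3 | 6.0 0.5 z0.1 y0.1 | 7.5 0.8 z0.2 y-0.4 | 9.0 0.7 z-0.3 y-0.3 | 10.5 0.7 z0.1 y0.1 | 12.0 -0.1 z0.3 y-0.2 | 13.5 1.4 z-0.5 y-0.1 | 15.0 2.8 z0.3 y-0.3 | 16.5 2.7 z0.1 y-0.0 | 18.0 1.9 z-0.1 y0.2 | 19.5 2.4 z0.2 y0.2 | 21.0 2.0 z0.0 y0.4 | 22.5 2.1 z-0.0 y0.3 | 24.0 2.1 z0.5 y0.4 | 25.5 2.1 z-0.4 y0.3 | 27.0 2.2 z-0.2 y0.7 | 28.5 2.2 z-0.1 y0.5 | 30.0 2.1 z-0.1 y0.3 | 31.5 2.0 z-0.0 y0.6 | 33.0 2.1 z-0.3 y0.7 | 34.5 2.3 z0.2 y0.2 | 36.0 1.9 z-0.3 y0.3 | 37.5 1.7 z-0.1 y0.7 | 39.0 1.9 z0.4 y0.6 | 40.5 2.2 z-0.8 y0.8 | 42.0 1.3 z0.4 y0.5 | 43.5 2.5 z0.1 y0.5 | 45.0 3.3 z-0.4 y0.2 | 46.5 6.3 z-1.0 y1.3 | 48.0 8.7 z-1.9 y1.9 | 49.5 11.0 z-1.8 y1.8 | 51.0 9.0 z-2.2 y1.2 | 52.5 7.8 z-1.9 y1.6 | 54.0 5.9 z-2.0 y0.2 | 55.5 5.7 z-1.7 y1.2 | 57.0 0.8 z-0.2 y0.1 | SNAP 57.0
58.0 0.4 z0.4 y0.4 | 59.0 1.2 z0.1 y-0.1 | 60.0 0.1 z0.1 y0.2 | 61.0 0.3 z-0.7 y-0.1 | 62.0 1.8 z-0.3 y0.5 | 63.0 5.4 z-1.2 y1.0 | bumper 63.0
[ 5.3  1.  -1.1] [440.7 -23.1 311.4] [-179.99808058    0.19259135 -174.72270931] 14.95747239668947 29.7083
```

```bash
cat > back.py <<'E'
from h import *
d=np.array([np.cos(.0919),np.sin(.0919),0]);base=np.array([502.3,-17.4,311.])
def F(n=3):
    v=[]
    for _ in range(n): wait(.02);v.append(get_obs()["wrist_force"])
    return np.mean(v,0)
b=base-53*d
move_l(b,speed=40);f0=F();print("free",f0.round(1))
for z in range(5,55,5):
    move_l(b+[0,0,z],speed=60);f=F()-f0
    print(z,f.round(1).tolist())
    if np.linalg.norm(f)>5: print("DRAG");raise SystemExit
move_l(b+[0,0,85],speed=150)
RP=(381.1,271.4,-2.61)
goto([RP[0],RP[1],395],[180,0,RP[2]+180])
move_l([RP[0],RP[1],110],speed=200);wait(.2)
o=get_obs();print(o["tcp_pos"],o["ee_rot"],o["t"])
for c in("top","side"): cv2.imwrite(f"pics/j{c}.png",get_image(c)[:,:,::-1])
a=cv2.imread("pics/jtop.png")[130:380,170:430];b=cv2.imread("pics/jside.png")[160:400,190:430]
cv2.imwrite("pics/j.png",np.hstack([cv2.resize(i,(400,400),interpolation=cv2.INTER_CUBIC) for i in(a,b)]))
E
python3 back.py
```

```text
free [-0.4  0.1 -2.2]
5 [-0.2, 0.2, -0.4]
10 [0.9, -0.4, 0.5]
15 [0.4, 0.3, 0.2]
20 [0.9, -0.8, -0.0]
25 [0.7, 0.3, -0.1]
30 [0.4, 0.2, 0.1]
35 [0.3, 0.1, -0.0]
40 [0.6, -0.2, 0.1]
45 [0.3, -0.1, 0.3]
50 [0.7, -0.4, 0.3]
[381.77102496 271.78682438 110.93627816] [1.79943138e+02 9.86706225e-02 1.77395497e+02] 36.525
```

View pics/j.png

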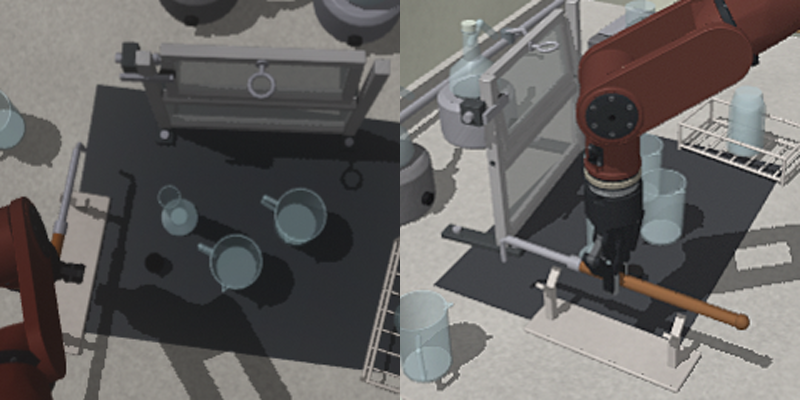

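The picture shows the flap upright and held, with its ring at about (341,184) in top. The rod is level above the rest with its hook down. I'll lay it in and let go.

```bash
python3 - <<'E'
from h import *
x,y=381.1,271.4
def F(n=3):
    v=[]
    for _ in range(n): wait(.02);v.append(get_obs()["wrist_force"])
    return np.mean(v,0)
move_l([x,y,66],speed=80);f0=F()
for z in np.arange(64,54.9,-1.5):
    move_l([x,y,z],speed=30);f=F()-f0;print(z,f.round(1).tolist())
    if f[2]>4: break
grip(30);wait(.3);grip(85);wait(.3)
move_l([x,y,300],speed=200)
goto([350,60,420],[180,0,177]);wait(.3)
for c in("top","side"): cv2.imwrite(f"pics/k{c}.png",get_image(c)[:,:,::-1])
print(get_obs()["t"],get_obs()["wrist_force"])
a=cv2.imread("pics/ktop.png")[130:380,170:430];b=cv2.imread("pics/kside.png")[160:400,190:430]
cv2.imwrite("pics/k.png",np.hstack([cv2.resize(i,(400,400),interpolation=cv2.INTER_CUBIC) for i in(a,b)]))
E
```

```text
64.0 [0.0, 0.6, -0.5]
62.5 [0.0, 0.1, -0.6]
61.0 [-0.1, -0.1, -0.7]
59.5 [-0.5, 0.0, -0.8]
58.0 [0.3, 0.4, -0.5]
56.5 [-0.2, -0.0, 1.6]
55.0 [-3.8, -2.6, 11.1]
43.7 [-0.03292849  0.0438842   0.19383483]
```

View pics/k.png

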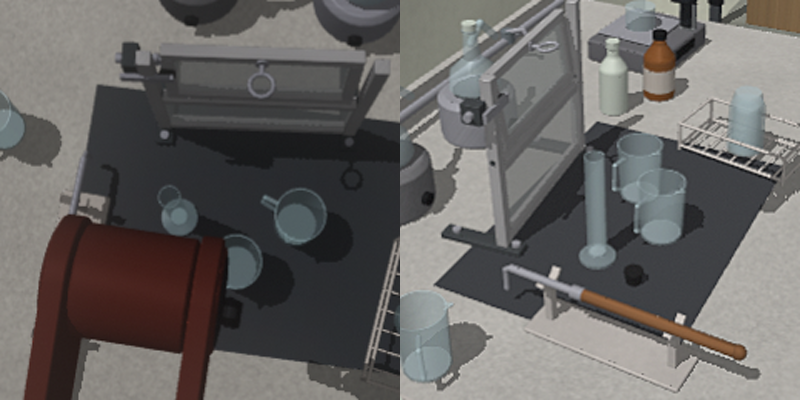

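The rod lies in both saddles with its hook hanging down at side pixel (254,325). The flap is home, the glassware hasn't moved and the arm is clear.

```bash
python3 -c "
from station import *
print(sign_off())"
```

```text
the job is handed in; nothing more can be done
None
```

The job is handed in at about 44 s: the flap was drawn home, the catch snapped over at a peak pull of about 11 N, and the rod is back in its rest with its hook hanging down; the hand-in call gave no verdict.

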